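# Load the twine stand and lift it by its knob

### The arm

A 6-joint arm with a two-finger parallel gripper is mounted at the origin on the work surface. World frame = base frame: x ahead of the robot, y to its left, z up, the work surface at z = 0. Lengths are in mm, angles in rad, forces in N, time in s.
With the tool pointing down it reaches from about 350 to 950 mm from the base axis. Payload 17.4 kg.
Tool frame: the origin (TCP) lies at the very end of the fingers, on their centre line; the grasp point (between the pads) lies 19 mm behind it (manip.pinch_z is the distance from the TCP to the grasp point, in mm); z points along the fingers, y is the line along which they close (so a half turn about z gives the same grasp; the last joint's range is limited). The gripper opens to 93 mm and grips with 3 to 60 N. Pads are 15 mm wide; open, the fingers measure 128 mm over their backs; the gripper's body (75 mm by 188 mm) begins 65 mm behind the grasp point.
Start: joints at [-0.038, 0.116, 1.442, -0, 1.584, -0.038], TCP at [675.005, -0.009, 218.646] pointing down, gripper open.
Joint ranges: [-2.83, 2.83], [-0.83, 2.19], [0.07, 2.5], [-1.14, 4.28], [0.01, 3], [-2.97, 2.97]. Speed limits (rad/s): [1.89, 1.89, 2.22, 3.14, 3.14, 3.14].

### API

Orientations are given as a unit quaternion [w, x, y, z].
In Python, from station import manip gives the robot as it stands.
- The arm moves only by the tool jog_arm, never from a script. Its argument "steps" is a list of rows, each an object with "hand": the finger opening in mm, from 0 to 93; "translation": the shift along the world's x, y, z in units of 25 mm (1.0 is 25 mm), a list of three; "turn": the turn about the world's z in units of 10 degrees (1.0 is 10 degrees). In form: [{"hand": hand, "translation": [tx, ty, tz], "turn": turn}, ...]. A call has 1 to 12 rows; each row is the pose to reach, as a shift and turn from the pose commanded when the call began; what a row does not reach only later rows make up. A row lasts 1/8 s, in which the tool goes at most 62.5 mm and 10.7 degrees, less where a joint would pass 70% of its speed; a pose out of reach is approached as far as the arm can. A call with a gripper value outside its range is refused whole. The fingers move at their own pace and stop on an object; the grip force is fixed at half the most. Time passes only in rows, so rows that repeat a pose let the fingers close. It gives the time, the measured TCP pose, the force, the opening and the grip force at its end, in the units of the state.
- manip.get_obs(): the state, without advancing time (a new reading comes with each control period).
- manip.read_camera(name): name is "scene" or "side" or "wrist"; returns a dict with "image" (400x640x3 uint8, red, green, blue), "fx", "fy", "cx", "cy" (pixels), "origin" and "rotation" of the camera in the world. Camera axes: x right, y up, looking along -z (the intrinsics and any distortion apply to the point x, -y, -z); pixel columns grow to the right and rows downward; lengths in mm; the calibration is good to about 2 mm. A picture is of the moment at which its call begins. There is no depth.
- manip.close_job(): hands the job in; it is judged then, once.
The state is a dict: "time_s": time; "joint_pos": joint angles; "dq": joint speeds; "effort": joint torques, N m; "position": TCP position; "orientation": TCP orientation; "ft_force": force on the tool from outside, world axes, zero at the start; "wrist_torque": the same for the moment, N m; "grip_width": opening from 0.0 (shut) to 1.0 (fully open); "grasp_force": force on a finger pad.
Only numpy, scipy, OpenCV 4.12 (cv2) and the standard library are available. Lean on these libraries where they do the work, as an engineer would, in place of code of your own. Each camera call takes 0.05 s, during which the arm holds its last target. There are 200 camera calls.

### The job

Load the spool of pink twine onto the spindle of the twine stand: lower it gently over the knob, without letting it drop, until it sits flat on the wooden base, and let go of it. Then take the stand by the wooden knob at the top of its spindle, lift it straight up until its base is about 15 cm above the table, and finish while still holding it there by the knob, level and still, with the spool seated on it. Keep the stand from tipping at any time, and leave the other spools and everything else on the table where they are.

Things in the scene. Friction and masses are not known exactly. Their poses are not given: they have to be found in the camera images.
- spool_pink_center (a point): full spool of pink twine, a cylinder 62 mm across and 70 mm high wound on an open cardboard tube of 31 mm bore, standing upright on the table; this point is its centre, half-way up (35 mm above its underside), z along the bore. About 150 g. Grip it near its top: on the stand the knob comes out of the bore, 31 mm above the spool's top
- spool_pink: the same pink spool; origin at the centre of its underside
- twine_stand: loose twine stand, about 400 g: wooden disc 140 mm across, 12 mm thick; in its middle a centring boss (26.6 mm across, to 17 mm up, tapering off at 23 mm) and a steel spindle 14 mm thick with a wooden knob on top. Near the rim a wire eyelet on +x (to 40 mm up) and a red cutter on -x (to 25 mm). Origin: centre of its underside, z up the spindle. A spool fully home has its centre 47 mm above this origin
- stand_knob (a point): middle of the stand's dark wooden knob, on the spindle's axis, 97 mm above the underside of the base. The knob is a turned cylinder 24 mm across from 86 to 106 mm above the underside, its domed top ends at 113 mm; a seated spool's top lies at 82 mm. The knob is fixed to the spindle and carries the whole stand
- spool_green_center (a point): full spool of green twine, a cylinder 62 mm across and 70 mm high wound on an open cardboard tube of 31 mm bore, standing upright on the table; this point is its centre, half-way up (35 mm above its underside), z along the bore
- spool_blue_center (a point): full spool of blue twine, a cylinder 62 mm across and 70 mm high wound on an open cardboard tube of 31 mm bore, standing upright on the table; this point is its centre, half-way up (35 mm above its underside), z along the bore
- core_center (a point): bare cardboard core of a used-up spool, a light upright tube 36 mm across and 70 mm high; this point is its centre, half-way up
- textbook: single blue textbook lying flat, 170 x 240 x 16 mm (x, y, z); origin under its centre
- rubber_stamp: rubber stamp standing on its 32 x 64 mm (x, y) foot, dark wooden handle, 74 mm high; origin under its centre
- ink_pad: open ink pad, 70 x 110 x 12 mm (x, y, z), dark steel tin with a violet pad; origin under its centre
- stapler: blue and black stapler, 135 x 34 x 50 mm (x, y, z); origin under its centre
Mind the look-alikes: they are no part of the job. Of the things shaped like the twine_stand, the wooden one is meant.

How it is judged (in metres and radians):
On the way:
1. the pink spool sits fully home on the stand, the stand standing on the table, and the gripper has let go of it (z of spool_pink_center in the frame of twine_stand between 0.042 and 0.052 m and x of spool_pink_center in the frame of twine_stand between -0.006 and 0.006 m and y of spool_pink_center in the frame of twine_stand between -0.006 and 0.006 m and angle between the z axis of spool_pink_center and the z axis of twine_stand, either way round below 0.08 rad and height (world z) of twine_stand below 0.004 m and angle between twine_stand's own z axis and vertical below 0.05 rad and contact force between spool_pink and the fingers below 0.2 N), for 0.3 s.
At the end, for the whole second after the job is handed in: the stand hangs from the gripper by its knob, its base 11 to 19 cm above the table and no more than 20 cm in all from where it stood, level within 0.08 rad and still (under 2 cm/s), with the pink spool seated flat on its base (height (world z) of twine_stand between 0.11 and 0.19 m and distance of twine_stand from where it was at the start of the episode below 0.2 m and angle between twine_stand's own z axis and vertical below 0.08 rad and linear speed of twine_stand below 0.02 m/s and angular speed of twine_stand below 0.15 rad/s and contact force between twine_stand and the fingers above 2 N and distance between the grasp point and stand_knob below 0.035 m and z of spool_pink_center in the frame of twine_stand between 0.042 and 0.052 m and x of spool_pink_center in the frame of twine_stand between -0.006 and 0.006 m and y of spool_pink_center in the frame of twine_stand between -0.006 and 0.006 m and angle between the z axis of spool_pink_center and the z axis of twine_stand, either way round below 0.08 rad); the arm keeps its last pose, push and grip.
It fails at once if the pink spool is dropped: it moves faster than 0.6 m/s over the stand (horizontal distance between spool_pink and twine_stand below 0.02 m and linear speed of spool_pink above 0.6 m/s).
It fails at once if the stand tips by more than 0.26 rad (15 degrees) (angle between twine_stand's own z axis and vertical above 0.26 rad).
It fails at once if another spool or the bare core is moved by more than 2 cm (distance of any of spool_green_center, spool_blue_center, core_center from where it was at the start of the episode above 0.02 m).
It fails at once if the textbook, stamp, ink pad or stapler is moved by more than 2 cm (distance of any of textbook, rubber_stamp, ink_pad, stapler from where it was at the start of the episode above 0.02 m).
It also fails if it takes over 59 s, if anything falls off the work surface, if the arm or the gripper's body presses on something with over 40 N, if the wrist force passes 120 N, or if a joint passes its speed limit or range.

## Working session

There is one attempt and no reset: what is moved stays moved. The work goes in short steps, Python scripts to look and compute and a tool call to move; the robot and the scene stay as the last step left them, time stands still between calls to the robot, and variables do not carry over. Pictures are saved under pics/ and viewed, at most 10 in all, crops included, and the job is handed in when it is done.

Besides the shell and the picture viewer there is one more tool, called after "Emit:" by a JSON object that holds its "name" and its "arguments", one argument or row to a line. jog_arm: Moves the arm, as the interface text tells. Its arguments: {"type":"object","properties":{"steps":{"type":"array","items":{"type":"object","properties":{"hand":{"type":"number"},"translation":{"type":"array","items":{"type":"number"}},"turn":{"type":"number"}}}}},"required":["steps"]}

```bash
mkdir -p pics; cat > h.py <<'E'
import numpy as np, cv2
from station import manip
def snap(n,f):
    c=manip.read_camera(n); cv2.imwrite(f,c["image"][:,:,::-1]); np.savez(f[:-4]+'.npz',**{k:v for k,v in c.items() if k!='image'}); 
    return c
def pix2z(c,u,v,z):
    d=np.array([(u-c["cx"])/c["fx"],-(v-c["cy"])/c["fy"],-1.0])
    o=np.array(c["origin"]); w=np.array(c["rotation"])@d
    return o+w*(z-o[2])/w[2]
def proj(c,p):
    q=np.array(c["rotation"]).T@(np.array(p)-np.array(c["origin"]))
    return c["cx"]+c["fx"]*q[0]/-q[2], c["cy"]-c["fy"]*q[1]/-q[2]
E
python3 - <<'E'
from h import *
for n in("scene","side","wrist"):
    c=snap(n,f"pics/{n}0.png"); print({k:np.round(v,3).tolist() if not isinstance(v,str) else v for k,v in c.items() if k!='image'})
E
```

```text
{'fx': 437.775, 'fy': 437.775, 'cx': 312.465, 'cy': 200.192, 'origin': [849.079, 660.291, 872.994], 'rotation': [0.248, 0.094, 0.356, 0.896]}
{'fx': 429.412, 'fy': 429.412, 'cx': 318.798, 'cy': 201.393, 'origin': [206.217, 1004.238, 729.832], 'rotation': [-0.11, -0.059, 0.482, 0.867]}
{'fx': 297.815, 'fy': 297.815, 'cx': 317.572, 'cy': 199.766, 'origin': [675.188, 67.567, 383.405], 'rotation': [0.992, -0.123, 0.001, 0.0]}
```

View pics/scene0.png

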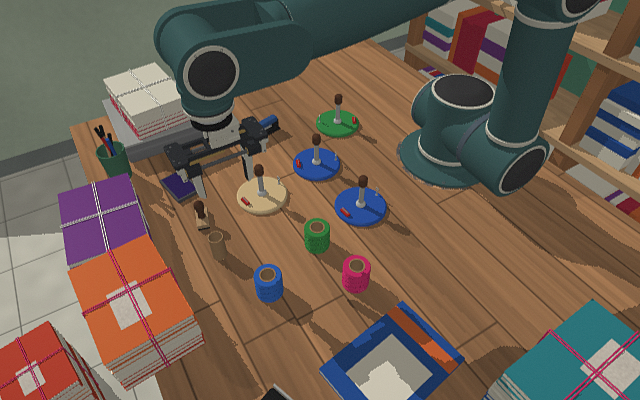

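View pics/side0.png

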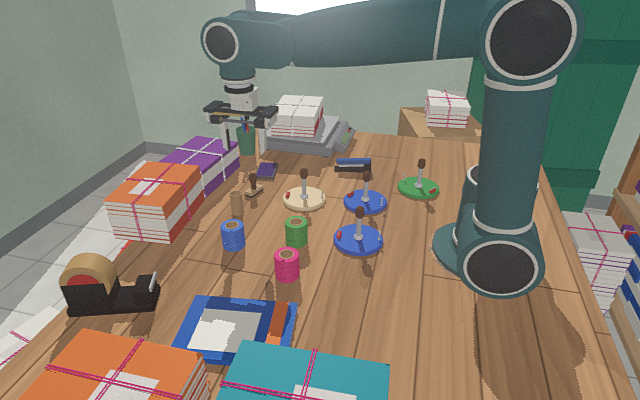

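The scene picture shows the wooden stand with its knob at about (259,170) and the pink spool with its top at about (357,261). In the side picture the knob is at about (304,174) and the spool's top at about (287,255). The rotation is a quaternion, so I'll fix the helper.

```bash
python3 - <<'E'
s=open('h.py').read()
s=s.replace('def pix2z','''from scipy.spatial.transform import Rotation
def R(c):
    w,x,y,z=c["rotation"]; return Rotation.from_quat([x,y,z,w]).as_matrix()
def pix2z''').replace('np.array(c["rotation"])','R(c)')
open('h.py','w').write(s)
E
python3 - <<'E'
from h import *
S=dict(np.load('pics/scene0.npz'));D=dict(np.load('pics/side0.npz'));W=dict(np.load('pics/wrist0.npz'))
print(np.round(manip.get_obs()['orientation'],3),proj(W,[675,0,219]))
for n,a,b,z in(("knob",(259,170),(304,174),97),("pink",(357,261),(287,255),70),("green",(317,227),(297,221),70),("blue",(268,273),(233,226),70),("core",(217,236),(237,195),70),("stampTop",(199,205),(253,175),70),("wood base",(262,195),(304,199),12),("eyelet",(282,182),(320,189),30),("cutter",(246,202),(289,195),15)):
    print(n,np.round(pix2z(S,*a,z)),np.round(pix2z(D,*b,z)))
# mask-based hull centroid of pink
for n,c in(("scene",S),("side",D)):
    im=cv2.imread(f'pics/{n}0.png').astype(int); m=(im[:,:,2]>150)&(im[:,:,1]<90)&(im[:,:,0]>60)
    N,l,st,ce=cv2.connectedComponentsWithStats(m.astype(np.uint8)); print(n,[(st[i].tolist(),np.round(pix2z(c,*ce[i],35))) for i in range(1,N) if 150<st[i,4]<1500])
E
```

```text
[-0.     0.707  0.707 -0.   ] (np.float64(317.60612579379233), np.float64(242.7197845997636))
knob [ 546. -135.   97.] [ 539. -126.   97.]
pink [479. 219.  70.] [480. 234.  70.]
green [505.  89.  70.] [498.  89.  70.]
blue [663. 145.  70.] [656. 154.  70.]
core [719.  -9.  70.] [710.   3.  70.]
stampTop [ 720. -125.   70.] [ 711. -126.   70.]
wood base [ 550. -128.   12.] [ 538. -116.   12.]
eyelet [ 487. -127.   30.] [ 496. -160.   30.]
cutter [ 599. -124.   15.] [ 590. -122.   15.]
scene [([107, 248, 46, 91, 240], array([941.,  11.,  35.])), ([342, 255, 29, 36, 392], array([484., 213.,  35.])), ([548, 329, 92, 71, 543], array([209., 639.,  35.]))]
side [([127, 162, 62, 47, 205], array([1005.,  -65.,   35.])), ([274, 247, 26, 36, 627], array([482., 237.,  35.])), ([45, 338, 138, 62, 656], array([692., 610.,  35.])), ([220, 353, 103, 47, 355], array([402., 560.,  35.]))]
```

View pics/wrist0.png

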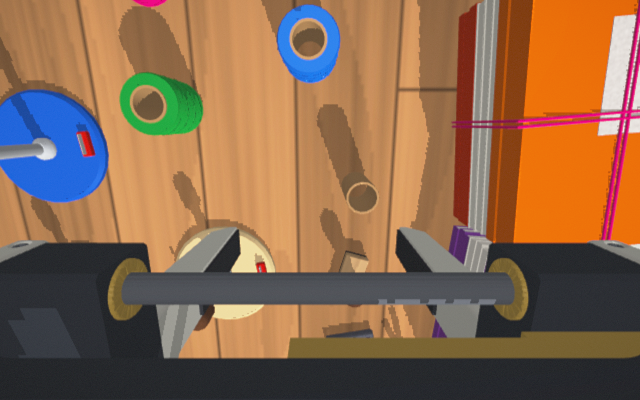

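The wrist view shows the wooden stand at about (225,273), partly hidden, with green at (150,103) and blue at (308,38). I'll look straight down on the stand first, then on the spool.

Emit:
{"name": "jog_arm", "arguments": {
  "steps": [
    {"hand":93,"translation":[-1.3,-1.9,0],"turn":0},
    {"hand":93,"translation":[-2.6,-3.8,0],"turn":0},
    {"hand":93,"translation":[-4,-5.7,0],"turn":0},
    {"hand":93,"translation":[-5.2,-7.6,0],"turn":0},
    {"hand":93,"translation":[-5.2,-7.6,0],"turn":0},
    {"hand":93,"translation":[-5.2,-7.6,0],"turn":0},
    {"hand":93,"translation":[-5.2,-7.6,0],"turn":0}
  ]
}}

```text
time_s: 1.02
position: [545.5, -189.1, 218.4]
orientation: [-0.0, 0.707, 0.708, 0.0]
ft_force: [-0.3, 0.2, -0.1]
grip_width: 0.999
grasp_force: 0.0
```

```bash
python3 - <<'E'
from h import *
c=snap("wrist","pics/w1.png"); print(c["origin"],c["rotation"])
E
```

```text
[ 545.68721313 -121.58859823  383.87707835] [ 9.92416684e-01 -1.22917091e-01  1.90213599e-04  6.90629259e-04]
```

Emit:
{"name": "jog_arm", "arguments": {
  "steps": [
    {"hand":93,"translation":[-0.3,2,0],"turn":0},
    {"hand":93,"translation":[-0.6,4,0],"turn":0},
    {"hand":93,"translation":[-0.9,6,0],"turn":0},
    {"hand":93,"translation":[-1.2,8,0],"turn":0},
    {"hand":93,"translation":[-1.6,10,0],"turn":0},
    {"hand":93,"translation":[-2,12,0],"turn":0},
    {"hand":93,"translation":[-2.4,14.2,0],"turn":0},
    {"hand":93,"translation":[-2.4,14.2,0],"turn":0},
    {"hand":93,"translation":[-2.4,14.2,0],"turn":0},
    {"hand":93,"translation":[-2.4,14.2,0],"turn":0},
    {"hand":93,"translation":[-2.4,14.2,0],"turn":0}
  ]
}}

```text
time_s: 2.45
position: [485.3, 164.2, 218.7]
orientation: [0.0, 0.708, 0.707, -0.0]
ft_force: [-0.7, 0.0, 0.3]
grip_width: 1.002
grasp_force: 0.0
```

```bash
python3 - <<'E'
from h import *
c=snap("wrist","pics/w2.png"); print(c["origin"],c["rotation"])
a=cv2.imread("pics/w1.png");b=cv2.imread("pics/w2.png");cv2.imwrite("pics/w12.png",np.vstack([a[:300],b[:300]]))
E
```

```text
[485.55040342 231.77956905 384.05310555] [ 9.92396391e-01 -1.23081261e-01  2.19111193e-04 -5.98886198e-04]
```

View pics/w12.png

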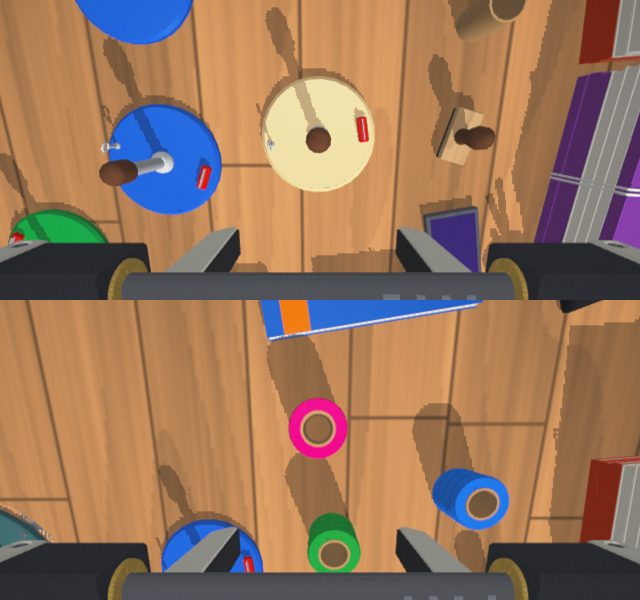

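In the wrist pictures the wooden disc is centred at about (319,134) with its knob at (318,139). The pink spool is at (318,128). I'll refine both with colour masks.

```bash
python3 - <<'E'
from h import *
def blob(m,p):
    N,l,st,ce=cv2.connectedComponentsWithStats(m.astype(np.uint8)); 
    i=l[p[1],p[0]]; pts=np.argwhere(l==i)[:,::-1].astype(np.float32)
    h=cv2.convexHull(pts); print(st[i],cv2.fitEllipse(h)); return cv2.fitEllipse(h)[0]
W1=dict(np.load('pics/w1.npz'));W2=dict(np.load('pics/w2.npz'))
a=cv2.imread('pics/w1.png').astype(int);b=cv2.imread('pics/w2.png').astype(int)
B,G,Rr=a[:,:,0],a[:,:,1],a[:,:,2]
e=blob((B>130)&(Rr>200)&(G>180),(330,170)); print("base",pix2z(W1,*e,12))
k=np.zeros_like(B,bool); k[115:165,295:342]=1
e=blob((Rr<125)&(B<70)&k,(318,139)); print("knob",pix2z(W1,*e,104))
B,G,Rr=b[:,:,0],b[:,:,1],b[:,:,2]
e=blob((Rr>180)&(G<80)&(B>90),(318,105)); print("pink",pix2z(W2,*e,70))
k=(Rr<200)&(G>80)&(Rr>90); z=np.zeros_like(k); z[105:152,297:340]=1
print([np.round(pix2z(W2,*p,70)) for p in((333,253),(484,205))])
E
```

```text
[ 264   79  111  113 8294] ((318.5152893066406, 135.04263305664062), (111.09882354736328, 112.75254821777344), 14.990259170532227)
base [ 546.65100451 -133.66194577   12.        ]
[306 128  25  25 476] ((317.9674987792969, 139.78018188476562), (24.15296745300293, 24.673933029174805), 169.47438049316406)
knob [ 545.91629104 -134.94784085  104.        ]
[ 289   98   59   61 1722] ((317.621337890625, 128.00135803222656), (58.34309005737305, 60.12324142456055), 10.54301929473877)
pink [485.50645205 228.53640756  70.        ]
[array([503.,  90.,  70.]), array([667., 147.,  70.])]
```

Emit:
{"name": "jog_arm", "arguments": {
  "steps": [
    {"hand":93,"translation":[0.02,1.3,0],"turn":0},
    {"hand":93,"translation":[0.02,2.56,-1],"turn":0},
    {"hand":93,"translation":[0.02,2.56,-2.5],"turn":0},
    {"hand":93,"translation":[0.02,2.56,-4.5],"turn":0},
    {"hand":93,"translation":[0.02,2.56,-6],"turn":0},
    {"hand":93,"translation":[0.02,2.56,-7],"turn":0},
    {"hand":93,"translation":[0.02,2.56,-7],"turn":0},
    {"hand":93,"translation":[0.02,2.56,-7],"turn":0},
    {"hand":93,"translation":[0.02,2.56,-7],"turn":0}
  ]
}}

```text
time_s: 3.62
position: [486.2, 229.1, 45.1]
orientation: [0.0, 0.707, 0.707, 0.001]
ft_force: [-0.5, 0.1, -0.4]
grip_width: 0.998
grasp_force: 0.0
```

Emit:
{"name": "jog_arm", "arguments": {
  "steps": [
    {"hand":50,"translation":[0,0,0],"turn":0},
    {"hand":50,"translation":[0,0,0],"turn":0},
    {"hand":50,"translation":[0,0,0],"turn":0},
    {"hand":50,"translation":[0,0,0],"turn":0},
    {"hand":50,"translation":[0,0,0],"turn":0},
    {"hand":50,"translation":[0,0,0],"turn":0},
    {"hand":50,"translation":[0,0,0],"turn":0},
    {"hand":50,"translation":[0,0,0],"turn":0}
  ]
}}

```text
time_s: 4.62
position: [485.5, 229.0, 43.7]
orientation: [0.0, 0.707, 0.707, 0.0]
ft_force: [-0.9, 0.1, 2.2]
grip_width: 0.658
grasp_force: 29.9
```

Emit:
{"name": "jog_arm", "arguments": {
  "steps": [
    {"hand":50,"translation":[0,0,1],"turn":0},
    {"hand":50,"translation":[0,0,2.5],"turn":0},
    {"hand":50,"translation":[0,0,4],"turn":0},
    {"hand":50,"translation":[0,0,5.2],"turn":0},
    {"hand":50,"translation":[0,0,5.8],"turn":0},
    {"hand":50,"translation":[0,0,5.8],"turn":0},
    {"hand":50,"translation":[0,0,5.8],"turn":0},
    {"hand":50,"translation":[0,0,5.8],"turn":0}
  ]
}}

```text
time_s: 5.62
position: [485.2, 228.8, 187.3]
orientation: [-0.0, 0.707, 0.707, -0.001]
ft_force: [1.0, 0.7, -1.2]
grip_width: 0.659
grasp_force: 29.9
```

Emit:
{"name": "jog_arm", "arguments": {
  "steps": [
    {"hand":50,"translation":[0.2,-1.2,0],"turn":0},
    {"hand":50,"translation":[0.4,-2.7,0],"turn":0},
    {"hand":50,"translation":[0.7,-4.2,0],"turn":0},
    {"hand":50,"translation":[1,-5.9,0],"turn":0},
    {"hand":50,"translation":[1.3,-7.6,0],"turn":0},
    {"hand":50,"translation":[1.6,-9.3,0],"turn":0},
    {"hand":50,"translation":[1.9,-11,0],"turn":0},
    {"hand":50,"translation":[2.2,-12.6,0],"turn":0},
    {"hand":50,"translation":[2.4,-13.8,0],"turn":0},
    {"hand":50,"translation":[2.44,-14.53,0],"turn":0},
    {"hand":50,"translation":[2.44,-14.53,0],"turn":0},
    {"hand":50,"translation":[2.44,-14.53,0],"turn":0}
  ]
}}

```text
time_s: 7.12
position: [546.4, -133.5, 188.5]
orientation: [-0.0, 0.707, 0.707, 0.0]
ft_force: [0.1, -0.8, -1.1]
grip_width: 0.658
grasp_force: 29.9
```

Emit:
{"name": "jog_arm", "arguments": {
  "steps": [
    {"hand":50,"translation":[0,0,0],"turn":0},
    {"hand":50,"translation":[0,0,0],"turn":0},
    {"hand":50,"translation":[0,0,0],"turn":0},
    {"hand":50,"translation":[0,0,0],"turn":0}
  ]
}}

```text
time_s: 7.62
position: [546.5, -134.1, 188.7]
orientation: [0.0, 0.707, 0.707, 0.0]
ft_force: [-0.7, 0.8, -0.3]
grip_width: 0.66
grasp_force: 29.9
```

```bash
python3 - <<'E'
from h import *
o=manip.get_obs(); print(o['position'],o['ft_force'],o['grip_width'])
snap("wrist","pics/w3.png")
ims=[]
for n,(u,v) in(("scene",(262,165)),("side",(304,170))):
    c=snap(n,f"pics/{n}3.png"); ims.append(cv2.resize(cv2.imread(f"pics/{n}3.png")[v-75:v+65,u-60:u+70],None,fx=3,fy=3,interpolation=cv2.INTER_CUBIC))
cv2.imwrite("pics/z3.png",np.hstack(ims))
E
```

```text
[ 546.52131516 -134.13432662  188.68139411] [-0.74264005  0.82405622 -0.31251264] 0.6603721466741626
```

View pics/z3.png

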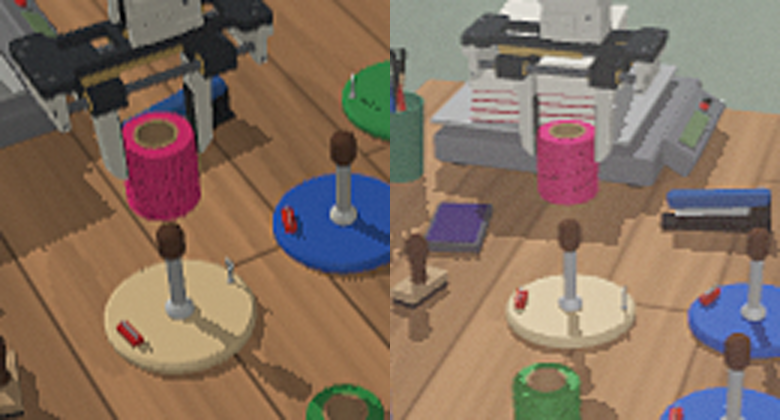

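View pics/w3.png

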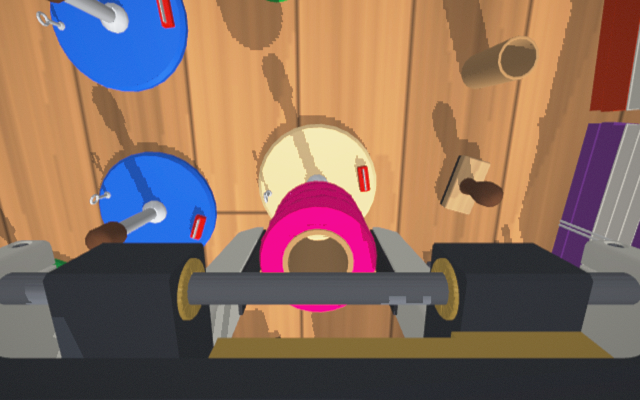

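Both views show the spool upright in the fingers above the wooden stand. In the wrist view the spool's top is at about (318,260). I'll check the alignment by comparing the projected offsets of spool and knob.

```bash
python3 - <<'E'
from h import *
def cyl(c,x,y,z0,z1,r):
    t=np.linspace(0,6.283,60); P=[proj(c,[x+r*np.cos(a),y+r*np.sin(a),z]) for a in t for z in(z0,z1)]
    P=np.array(P); return np.r_[P.min(0),P.max(0)].round(1)
for n,box in(("scene",(225,110,290,175)),("side",(285,110,325,170)),("wrist",(250,160,390,330))):
    c=dict(np.load(f'pics/{n if n!="wrist" else "w"}3.npz')); f=f'pics/{n if n!="wrist" else "w"}3.png'
    im=cv2.imread(f).astype(int); B,G,Rr=im[:,:,0],im[:,:,1],im[:,:,2]
    def bb(m):
        k=np.zeros_like(m); k[box[1]:box[3],box[0]:box[2]]=1
        N,l,st,ce=cv2.connectedComponentsWithStats((m&k).astype(np.uint8)); i=1+np.argmax(st[1:,4]); s=st[i]; return [s[0],s[1],s[0]+s[2]-1,s[1]+s[3]-1]
    print(n,"spool seen",bb((Rr>110)&(G<95)&(B>60)&(Rr>G*2)),"pred",cyl(c,546.5,-134.1,145,215,31))
    k=(Rr<115)&(G<70)&(B<65)&(np.arange(400)[:,None]>box[3]-30)
    if n!="wrist": 
        im2=cv2.imread(f)[140:200]; 
        box=(box[0],158,box[2],185); print(" knob seen",bb((Rr<115)&(G<75)&(B<60)),"pred",cyl(c,546.4,-134.4,86,111,12))
E
```

```text
scene spool seen [np.int32(243), np.int32(127), np.int32(268), np.int32(163)] pred [241.3 126.5 269.5 164.6]
 knob seen [np.int32(254), np.int32(164), np.int32(263), np.int32(176)] pred [253.8 163.2 264.  176.5]
side spool seen [np.int32(293), np.int32(135), np.int32(312), np.int32(162)] pred [291.4 133.4 312.4 163.2]
 knob seen [np.int32(300), np.int32(169), np.int32(306), np.int32(178)] pred [298.6 166.7 306.5 177.4]
wrist spool seen [np.int32(259), np.int32(181), np.int32(376), np.int32(272)] pred [256.2 177.8 378.2 315.1]
```

Prediction and picture agree to about a pixel, so the spool is aligned. I'll lower it gently.

Emit:
{"name": "jog_arm", "arguments": {
  "steps": [
    {"hand":50,"translation":[0,0,-0.4],"turn":0},
    {"hand":50,"translation":[0,0,-0.8],"turn":0},
    {"hand":50,"translation":[0,0,-1.2],"turn":0},
    {"hand":50,"translation":[0,0,-1.6],"turn":0},
    {"hand":50,"translation":[0,0,-2],"turn":0},
    {"hand":50,"translation":[0,0,-2.4],"turn":0},
    {"hand":50,"translation":[0,0,-2.8],"turn":0},
    {"hand":50,"translation":[0,0,-3.2],"turn":0},
    {"hand":50,"translation":[0,0,-3.6],"turn":0},
    {"hand":50,"translation":[0,0,-4],"turn":0},
    {"hand":50,"translation":[0,0,-4.4],"turn":0},
    {"hand":50,"translation":[0,0,-4.4],"turn":0}
  ]
}}

```text
time_s: 9.28
position: [546.1, -134.1, 77.7]
orientation: [-0.001, 0.707, 0.707, -0.0]
ft_force: [0.4, 0.5, -0.1]
grip_width: 0.658
grasp_force: 30.3
```

Emit:
{"name": "jog_arm", "arguments": {
  "steps": [
    {"hand":50,"translation":[0,0,-0.1],"turn":0},
    {"hand":50,"translation":[0,0,-0.2],"turn":0},
    {"hand":50,"translation":[0,0,-0.3],"turn":0},
    {"hand":50,"translation":[0,0,-0.4],"turn":0},
    {"hand":50,"translation":[0,0,-0.5],"turn":0},
    {"hand":50,"translation":[0,0,-0.6],"turn":0},
    {"hand":50,"translation":[0,0,-0.7],"turn":0},
    {"hand":50,"translation":[0,0,-0.7],"turn":0},
    {"hand":50,"translation":[0,0,-0.7],"turn":0},
    {"hand":50,"translation":[0,0,-0.7],"turn":0}
  ]
}}

```text
time_s: 10.52
position: [546.6, -134.3, 61.3]
orientation: [0.0, 0.707, 0.707, 0.0]
ft_force: [-0.5, -0.7, -1.4]
grip_width: 0.656
grasp_force: 30.3
```

Emit:
{"name": "jog_arm", "arguments": {
  "steps": [
    {"hand":50,"translation":[0,0,-0.06],"turn":0},
    {"hand":50,"translation":[0,0,-0.12],"turn":0},
    {"hand":50,"translation":[0,0,-0.18],"turn":0},
    {"hand":50,"translation":[0,0,-0.2],"turn":0},
    {"hand":50,"translation":[0,0,-0.2],"turn":0},
    {"hand":50,"translation":[0,0,-0.2],"turn":0}
  ]
}}

```text
time_s: 11.28
position: [546.5, -134.3, 56.2]
orientation: [0.0, 0.707, 0.707, 0.0]
ft_force: [-0.6, -0.1, -0.3]
grip_width: 0.659
grasp_force: 30.3
```

Emit:
{"name": "jog_arm", "arguments": {
  "steps": [
    {"hand":50,"translation":[0,0,-0.02],"turn":0},
    {"hand":50,"translation":[0,0,-0.04],"turn":0},
    {"hand":50,"translation":[0,0,-0.04],"turn":0},
    {"hand":50,"translation":[0,0,-0.04],"turn":0}
  ]
}}

```text
time_s: 11.78
position: [546.6, -134.3, 55.7]
orientation: [0.0, 0.707, 0.707, 0.0]
ft_force: [-3.0, 0.8, 4.7]
grip_width: 0.661
grasp_force: 30.3
```

Contact is felt at the expected height, so I'll release, wait, and look.

Emit:
{"name": "jog_arm", "arguments": {
  "steps": [
    {"hand":85,"translation":[0,0,0],"turn":0},
    {"hand":85,"translation":[0,0,0],"turn":0},
    {"hand":85,"translation":[0,0,0],"turn":0},
    {"hand":85,"translation":[0,0,0],"turn":0},
    {"hand":85,"translation":[0,0,0],"turn":0},
    {"hand":85,"translation":[0,0,0],"turn":0},
    {"hand":85,"translation":[0,0,0.4],"turn":0},
    {"hand":85,"translation":[0,0,0.8],"turn":0},
    {"hand":85,"translation":[0,0,1.24],"turn":0},
    {"hand":85,"translation":[0,0,1.24],"turn":0},
    {"hand":85,"translation":[0,0,1.24],"turn":0},
    {"hand":85,"translation":[0,0,1.24],"turn":0}
  ]
}}

```text
time_s: 13.28
position: [546.3, -134.2, 85.7]
orientation: [-0.0, 0.707, 0.707, -0.0]
ft_force: [-0.2, -0.3, 0.3]
grip_width: 0.918
grasp_force: 0.0
```

```bash
python3 - <<'E'
from h import *
ims=[]
for n,(u,v) in(("scene",(262,165)),("side",(304,170))):
    c=snap(n,f"pics/{n}4.png"); ims.append(cv2.resize(cv2.imread(f"pics/{n}4.png")[v-75:v+65,u-60:u+70],None,fx=3,fy=3,interpolation=cv2.INTER_CUBIC))
cv2.imwrite("pics/z4.png",np.hstack(ims))
E
```

```text
(no output)
```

View pics/z4.png

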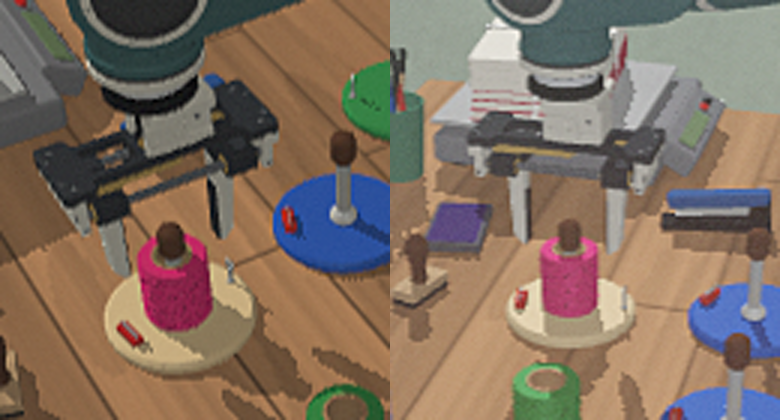

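The spool is seated flat and centred on the stand, with the knob clear above it. Now I'll grip the knob.

Emit:
{"name": "jog_arm", "arguments": {
  "steps": [
    {"hand":50,"translation":[0,0,0],"turn":0},
    {"hand":30,"translation":[0,0,0],"turn":0},
    {"hand":10,"translation":[0,0,0],"turn":0},
    {"hand":10,"translation":[0,0,0],"turn":0},
    {"hand":10,"translation":[0,0,0],"turn":0},
    {"hand":10,"translation":[0,0,0],"turn":0},
    {"hand":10,"translation":[0,0,0],"turn":0},
    {"hand":10,"translation":[0,0,0],"turn":0},
    {"hand":10,"translation":[0,0,0],"turn":0},
    {"hand":10,"translation":[0,0,0],"turn":0},
    {"hand":10,"translation":[0,0,0],"turn":0}
  ]
}}

```text
time_s: 14.75
position: [546.4, -134.3, 86.1]
orientation: [-0.0, 0.707, 0.707, -0.0]
ft_force: [-2.5, -0.6, 0.4]
grip_width: 0.25
grasp_force: 30.0
```

Emit:
{"name": "jog_arm", "arguments": {
  "steps": [
    {"hand":10,"translation":[0,0,0.1],"turn":0},
    {"hand":10,"translation":[0,0,0.3],"turn":0},
    {"hand":10,"translation":[0,0,0.5],"turn":0},
    {"hand":10,"translation":[0,0,0.8],"turn":0},
    {"hand":10,"translation":[0,0,1],"turn":0},
    {"hand":10,"translation":[0,0,1],"turn":0}
  ]
}}

```text
time_s: 15.5
position: [546.7, -134.3, 111.7]
orientation: [0.0, 0.707, 0.707, 0.0]
ft_force: [0.8, 0.2, -3.8]
grip_width: 0.251
grasp_force: 30.0
```

Emit:
{"name": "jog_arm", "arguments": {
  "steps": [
    {"hand":10,"translation":[0,0,0.4],"turn":0},
    {"hand":10,"translation":[0,0,0.9],"turn":0},
    {"hand":10,"translation":[0,0,1.5],"turn":0},
    {"hand":10,"translation":[0,0,2.1],"turn":0},
    {"hand":10,"translation":[0,0,2.7],"turn":0},
    {"hand":10,"translation":[0,0,3.3],"turn":0},
    {"hand":10,"translation":[0,0,3.9],"turn":0},
    {"hand":10,"translation":[0,0,4.5],"turn":0},
    {"hand":10,"translation":[0,0,4.8],"turn":0},
    {"hand":10,"translation":[0,0,5],"turn":0},
    {"hand":10,"translation":[0,0,5],"turn":0},
    {"hand":10,"translation":[0,0,5],"turn":0}
  ]
}}

```text
time_s: 17.0
position: [546.4, -134.2, 235.6]
orientation: [-0.0, 0.707, 0.707, -0.0]
ft_force: [-0.3, -0.5, -5.2]
grip_width: 0.253
grasp_force: 30.0
```

Emit:
{"name": "jog_arm", "arguments": {
  "steps": [
    {"hand":10,"translation":[0,0,0],"turn":0},
    {"hand":10,"translation":[0,0,0],"turn":0},
    {"hand":10,"translation":[0,0,0],"turn":0},
    {"hand":10,"translation":[0,0,0],"turn":0},
    {"hand":10,"translation":[0,0,0],"turn":0},
    {"hand":10,"translation":[0,0,0],"turn":0},
    {"hand":10,"translation":[0,0,0],"turn":0},
    {"hand":10,"translation":[0,0,0],"turn":0}
  ]
}}

```text
time_s: 18.0
position: [546.5, -134.2, 236.1]
orientation: [0.0, 0.707, 0.707, -0.0]
ft_force: [0.3, 0.5, -4.3]
grip_width: 0.248
grasp_force: 30.0
```

```bash
python3 - <<'E'
from h import *
ims=[]
for n,(u,v) in(("scene",(262,130)),("side",(304,140))):
    c=snap(n,f"pics/{n}5.png"); ims.append(cv2.resize(cv2.imread(f"pics/{n}5.png")[v-75:v+65,u-60:u+70],None,fx=3,fy=3,interpolation=cv2.INTER_CUBIC))
cv2.imwrite("pics/z5.png",np.hstack(ims))
E
```

```text
(no output)
```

View pics/z5.png

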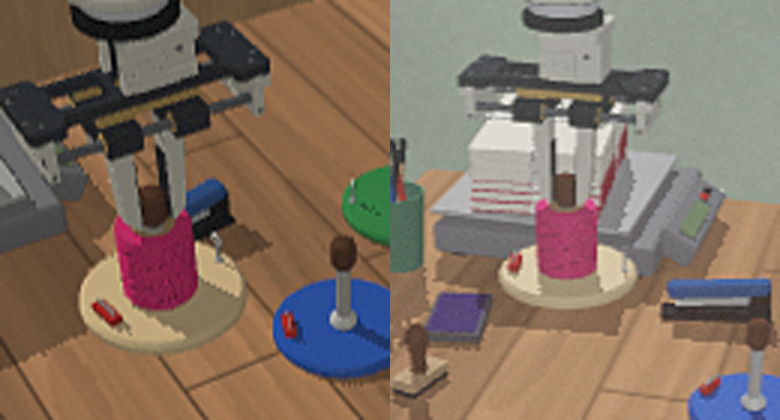

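The stand hangs level from the knob, its base about 15 cm up, with the spool seated. I'll hand the job in.

```bash
python3 -c "
from station import manip; print(manip.close_job())"
```

```text
the job is handed in; nothing more can be done
None
```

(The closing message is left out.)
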